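Find the rocking canister lid and press it home

TASK

One of the three matching canister lids is not seated and rocks: press down lightly near the edge of one lid after another until you feel one tip, then press that lid down by its knob until it is level and fully home on its canister. Once it is home press no other lid, and finish clear of everything. Only press: do not lift or carry off any lid, and leave the other things on the shelf where they stand.

Things in the scene. Friction and masses are not known exactly. Their poses are not given: they have to be found in the camera images.
- lid_a: One of three identical white stoneware lids, loose on fixed canisters 104 mm across. Plate 116 mm across, 6 mm thick, with a 12 mm skirt outside the canister wall; central knob 26 mm across. Origin on the axis at the plate's underside: plate top 6 mm, knob top 22 mm above it; z is up. All three start level, origin 120 mm above the shelf.
- lid_b: Same lid as lid_a, same origin and axes. Two of the three, never known beforehand which, lie firmly on the rim (48 mm radius) and do not give. The third is held 7 mm above its rim by a tight stopper under its middle: 1 to 4 N near its edge (40 mm from the axis) tips it down about 4 to 6 mm there (10 degrees); let go, it comes back about level.
- lid_c: Same lid as lid_a, same origin and axes. Whichever of the three lids is the rocking one slides straight down 7 mm onto its rim, and stays there, when its knob is pressed with more than about 10 N (15 to 20 N is ample); it must rock before that, as it no longer rocks once home.
- milk_jug: Small white plastic milk jug with a handle, 54 mm across, 85 mm high, loose among the canisters; origin at the centre of its underside. Leave alone.
- cup_mid: White espresso cup, 56 mm across, 55 mm high, loose among the canisters; origin at the centre of its underside. Leave alone.
- kettle: Copper-toned kettle, 170 mm across, 213 mm high to the handle, loose at the left side; origin at the centre of its underside. Leave alone.
- cup_1: White espresso cup with a handle, 60 mm across, 58 mm high, on a wooden turntable (240 mm across, 28 mm high) at the right side; origin at the centre of its underside. Leave alone.
- cup_2: The second espresso cup on the turntable, same size. Leave alone.
- spoon: Flat wooden spoon 136 mm long, 6 mm thick, lying loose at the far side; origin near its middle. Leave alone.
Things that resemble listed ones, but are neither listed nor needed, are in the scene too. Leave any pink or turquoise look-alike of the lid_a alone.

How it is judged (in metres and radians):
On the way, in this order (a step that is already met when the one before it is completed fails the run):
1. the loose lid is tipped by a finger on it (more than 3 degrees) (((angle between lid_a's own z axis and vertical above 0.052 rad and contact force between the fingers and lid_a above 0.2 N) or (angle between lid_b's own z axis and vertical above 0.052 rad and contact force between the fingers and lid_b above 0.2 N) or (angle between lid_c's own z axis and vertical above 0.052 rad and contact force between the fingers and lid_c above 0.2 N))), for 0.05 s.
2. that lid is level and down on its rim (((height (world z) of lid_a below 0.115 m and angle between lid_a's own z axis and vertical below 0.03 rad) or (height (world z) of lid_b below 0.115 m and angle between lid_b's own z axis and vertical below 0.03 rad) or (height (world z) of lid_c below 0.115 m and angle between lid_c's own z axis and vertical below 0.03 rad))), for 0.2 s.
At the end, for the whole second after the job is handed in: The lid that rocked is at least 5 mm lower than at the start (7 mm is fully home), all three lids lie level within 1.7 degrees on their canisters and are at rest (height (world z) of any of lid_a, lid_b, lid_c below 0.115 m and angle between each of lid_a, lid_b, lid_c's own z axis and vertical below 0.03 rad and linear speed of each of lid_a, lid_b, lid_c below 0.02 m/s and height (world z) of lid_a between 0.109 and 0.122 m and height (world z) of lid_b between 0.109 and 0.122 m and height (world z) of lid_c between 0.109 and 0.122 m); the robot touches nothing.
It fails at once if another lid is pressed after the rocking one is level and home ((height (world z) of lid_a below 0.115 m and angle between lid_a's own z axis and vertical below 0.03 rad and contact force between the fingers and lid_b above 0.5 N) or (height (world z) of lid_a below 0.115 m and angle between lid_a's own z axis and vertical below 0.03 rad and contact force between the fingers and lid_c above 0.5 N) or (height (world z) of lid_b below 0.115 m and angle between lid_b's own z axis and vertical below 0.03 rad and contact force between the fingers and lid_a above 0.5 N) or (height (world z) of lid_b below 0.115 m and angle between lid_b's own z axis and vertical below 0.03 rad and contact force between the fingers and lid_c above 0.5 N) or (height (world z) of lid_c below 0.115 m and angle between lid_c's own z axis and vertical below 0.03 rad and contact force between the fingers and lid_a above 0.5 N) or (height (world z) of lid_c below 0.115 m and angle between lid_c's own z axis and vertical below 0.03 rad and contact force between the fingers and lid_b above 0.5 N)).
It fails at once if a lid is lifted more than 8 mm (height (world z) of any of lid_a, lid_b, lid_c above 0.128 m).
It fails at once if a lid is tipped more than 23 degrees or shoved more than 20 mm (angle between any of lid_a, lid_b, lid_c's own z axis and vertical above 0.4 rad or distance of any of lid_a, lid_b, lid_c from where it was at the start of the episode above 0.02 m).
It fails at once if another thing on the shelf is moved more than 20 mm (distance of any of milk_jug, cup_mid, kettle, cup_1, cup_2, spoon from where it was at the start of the episode above 0.02 m).
It also fails if it takes over 56 s, if anything falls off the work surface, if the arm or the gripper's body presses on something with over 40 N, if the wrist force passes 120 N, or if a joint passes its speed limit or range.

ROBOT

A 7-joint arm with a two-finger parallel gripper is mounted at the origin on the work surface. World frame = base frame: x ahead of the robot, y to its left, z up, the work surface at z = 0. Lengths are in mm, angles in rad, forces in N, time in s.
With the tool pointing down it reaches from about 400 to 875 mm from the base axis. Payload 4.4 kg.
Tool frame: the origin (TCP) lies at the very end of the fingers, on their centre line; the grasp point (between the pads) lies 19 mm behind it; z points along the fingers, y is the line along which they close (so a half turn about z gives the same grasp; the last joint's range is limited). The gripper opens to 85 mm and grips with 20 to 120 N. Pads are 22 mm wide; open, the fingers measure 114 mm over their backs; the gripper's body (76 mm by 85 mm) begins 54 mm behind the grasp point. The pads swing forward as they close: fully open they stand 13 mm farther back than shut.
Start: joints at [1.262, 0.628, 0.038, 1.517, -0.027, 0.996, -0.02], TCP at [156.301, -630.942, 231.313] pointing down, gripper open.
Joint ranges: [-3.06, 3.06], [-0.37, 2.12], [-1.25, 1.32], [0.18, 2.47], [-1.1, 4.24], [0.23, 1.98], [-2.94, 2.94]. Speed limits (rad/s): [2.57, 2.57, 3.14, 3.14, 3.14, 3.14, 3.14].

INTERFACE

Orientations are given as [roll, pitch, yaw] about the fixed x, y, z axes, in that order (R = Rz(yaw) Ry(pitch) Rx(roll)).
In Python, from cell import read_state, get_image, camera_info, finish_job gives the robot as it stands.
- The arm moves only by the tool play_rows, never from a script. Its argument "deltas" is one flat list of numbers, 7 for each row, row after row: the shift along the tool's x, y, z in mm, then the turn, a rotation vector about the tool's x, y, z in rad, then the opening, from 0 (shut) to 1 (fully open). In form: [dx, dy, dz, ax, ay, az, grip, dx, dy, dz, ax, ay, az, grip, ...]. A call has 1 to 10 rows; each row is the pose to reach, as a shift and turn from the pose commanded when the call began, along the tool's axes at that moment; what a row does not reach only later rows make up. A row lasts 1/8 s, in which the tool goes at most 62.5 mm and 10.7 degrees, less where a joint would pass 70% of its speed; a pose out of reach is approached as far as the arm can. A call with a gripper value outside its range is refused whole. The fingers move at their own pace and stop on an object; the grip force is fixed at half the most. Time passes only in rows, so rows that repeat a pose let the fingers close. It gives the time, the measured TCP pose, the force, the opening and the grip force at its end, in the units of the state.
- read_state(): the state, without advancing time (a new reading comes with each control period).
- get_image(name): name is "scene" or "side" or "wrist"; returns the picture (384x512x3 uint8, red, green, blue); there is no depth.
- camera_info(name): a dict with "fx", "fy", "cx", "cy" (pixels), "distortion" ([k1, k2, p1, p2, k3] as OpenCV has them; the pictures are not rectified), "T" (4x4, takes a point from camera to world coordinates). Camera axes: x right, y down, z forward; pixel columns grow to the right and rows downward; lengths in mm; the calibration is good to about 2 mm. A picture is of the moment at which its call begins: read the wrist's pose just before it. camera_info takes no time and is no camera call; for the wrist camera it gives the pose at the moment of the call.
- finish_job(): hands the job in; it is judged then, once.
The state is a dict: "clock": time; "qpos": joint angles; "qd": joint speeds; "tau": joint torques, N m; "eef_pos": TCP position; "tool_rot": TCP orientation; "force": force on the tool from outside, world axes, zero at the start; "torque": the same for the moment, N m; "width": finger opening in mm; "gripper_force": force on a finger pad.
Only numpy, scipy, OpenCV 4.12 (cv2) and the standard library are available. Lean on these libraries where they do the work, as an engineer would, in place of code of your own. Each camera call takes 0.05 s, during which the arm holds its last target. There are 200 camera calls.

## Working session

There is one attempt and no reset: what is moved stays moved. The work goes in short steps, Python scripts to look and compute and a tool call to move; the robot and the scene stay as the last step left them, time stands still between calls to the robot, and variables do not carry over. Pictures are saved under pics/ and viewed, at most 10 in all, crops included, and the job is handed in when it is done.

Besides the shell and the picture viewer there is one more tool, called in YAML: its name, and indented under it one key for each argument. play_rows: Moves the arm, as the interface text tells. Its arguments: {"type":"object","properties":{"deltas":{"type":"array"}},"required":["deltas"]}

```bash
mkdir -p pics; ls; python3 - <<'E'
from cell import *
import cv2,numpy as np
print(read_state())
ims=[]
for n in ("scene","side"):
    im=get_image(n); cv2.imwrite(f"pics/{n}0.png",im[:,:,::-1]); 
    c=camera_info(n); print(n,c['fx'],c['cx'],c['cy'],c['distortion'],np.round(c['T'],3).tolist())
E
```

```text
pics
{'clock': 0.0, 'qpos': array([ 1.26217783,  0.62937851,  0.03843281,  1.51840692, -0.02701074,
        0.99628469, -0.01997921]), 'qd': array([ 7.77389644e-04, -2.08543900e-04,  8.21721068e-04,  2.36876049e-04,
       -9.50459045e-05,  3.20116477e-04,  2.13005278e-04]), 'tau': array([-5.38504919e-04, -5.63398182e+01,  1.22604702e+00, -1.93445492e+01,
        1.10106068e-02,  1.05361352e-02,  3.42145051e-05]), 'eef_pos': array([ 156.16550344, -630.2960165 ,  230.3554869 ]), 'tool_rot': array([-3.13963292e+00,  1.39457029e-05,  2.42839973e-01]), 'force': array([-0.06374185,  0.30794267,  0.52062298]), 'torque': array([0.02494821, 0.04037785, 0.01180543]), 'gripper_force': 0.0, 'width': 85.75153438837486}
scene 378.95481505240735 260.6971635230796 186.7439637879267 [-0.00883874  0.          0.          0.          0.        ] [[0.646, 0.477, -0.596, 1365.022], [0.764, -0.409, 0.499, -705.029], [-0.006, -0.778, -0.629, 970.511], [0.0, 0.0, 0.0, 1.0]]
side 464.76896639192876 267.3456634268151 191.99212248890117 [-0.15663632  0.          0.          0.          0.        ] [[-0.723, -0.529, 0.444, -334.39], [-0.691, 0.566, -0.45, 883.453], [-0.013, -0.632, -0.775, 1670.352], [0.0, 0.0, 0.0, 1.0]]
```

View pics/scene0.png

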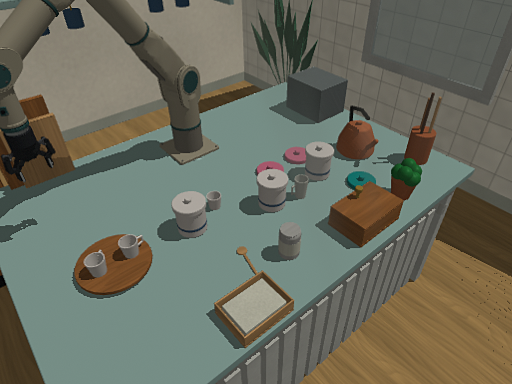

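View pics/side0.png

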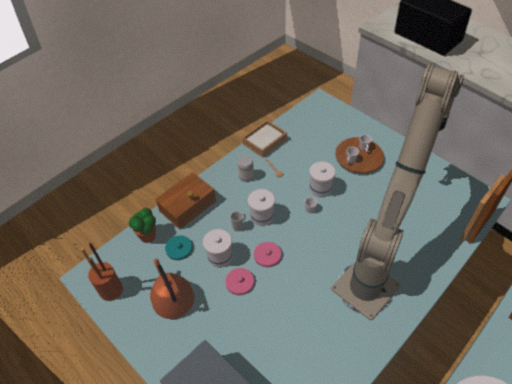

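The scene view shows three white canisters with lids at about (190,205), (272,183) and (319,153). In the side view they are at (321,172), (262,200) and (218,240). The small grey jar at scene (289,235), the pink lids and the turquoise lid are look-alikes. I'll enlarge the three canisters in both views.

```bash
python3 - <<'E'
import cv2,numpy as np
P={'scene':[(190,207),(272,183),(319,155)],'side':[(321,175),(262,202),(218,242)]}
rows=[]
for n,ps in P.items():
    im=cv2.imread(f"pics/{n}0.png")
    rows.append(np.hstack([cv2.resize(im[y-25:y+25,x-25:x+25],(250,250),interpolation=cv2.INTER_CUBIC) for x,y in ps]))
cv2.imwrite("pics/crop.png",np.vstack(rows))
E
```

```text
(no output)
```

View pics/crop.png

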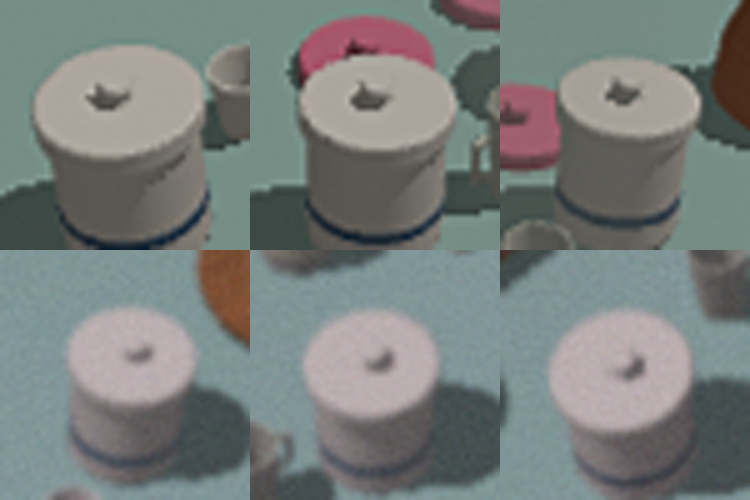

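The crops show three plain lids with knobs, all matching the description. I read the plate ellipse centres by eye as scene (188.8,202.2), (272.7,178.5), (319.8,149.5) and side (322.4,171.2), (261.2,199.8), (217,241.2). Next I triangulate them.

```bash
cat > h.py <<'E'
from cell import *
import cv2,numpy as np
def ray(c,uv):
    K=np.array([[c['fx'],0,c['cx']],[0,c['fy'],c['cy']],[0,0,1.]])
    p=cv2.undistortPoints(np.array([[uv]],float),K,np.array(c['distortion'],float))[0,0]
    T=np.array(c['T']); d=T[:3,:3]@[p[0],p[1],1]; return T[:3,3],d/np.linalg.norm(d)
def tri(rs):
    A=sum(np.eye(3)-np.outer(d,d) for o,d in rs); b=sum((np.eye(3)-np.outer(d,d))@o for o,d in rs)
    return np.linalg.solve(A,b)
def plane(r,z): o,d=r; return o+d*(z-o[2])/d[2]
E
python3 - <<'E'
from h import *
S=[(188.8,202.2),(272.7,178.5),(319.8,149.5)];D=[(322.4,171.2),(261.2,199.8),(217,241.2)]
a,b=camera_info('scene'),camera_info('side')
for s,d in zip(S,D):
    r=[ray(a,s),ray(b,d)]; p=tri(r); print(p.round(1),plane(r[0],126).round(1),plane(r[1],126).round(1),np.hypot(*p[:2]).round())
for n,s,d in (('cupmid',(214,196),(311,202)),('jug',(302,180),(238,217))):
    print(n,tri([ray(a,s),ray(b,d)]).round())
c=camera_info('wrist');print(c['fx'],np.round(np.array(c['T']),2).tolist())
E
```

```text
[ 459.6 -270.6  119. ] [ 469.7 -272.3  126. ] [ 454.5 -268.2  126. ] 533.0
[547.2  33.3 119. ] [556.5  29.9 126. ] [540.7  34.3 126. ] 548.0
[529.3 304.7 120.1] [537.2 300.9 126. ] [523.1 304.5 126. ] 611.0
cupmid [ 417. -145.   50.]
jug [583. 146.  75.]
314.1984169959668 [[0.24, -0.92, -0.3, 233.58], [-0.97, -0.23, -0.07, -611.69], [-0.0, 0.31, -0.95, 373.63], [0.0, 0.0, 0.0, 1.0]]
```

The horizontal positions agree to about 10 mm, and the heights come out near 120 mm against an expected 126 mm. I'll move above the first lid, offset so the fingers don't hide it, and measure from close by.

play_rows:
  deltas: [45,-39,-30,0,0,0,0,90,-78,-30,0,0,0,0,135,-116,-30,0,0,0,0,180,-155,-30,0,0,0,0,225,-194,-30,0,0,0,0,270,-232,-30,0,0,0,0,300,-258,-30,0,0,0,0,322,-277,-30,0,0,0,0,322,-277,-30,0,0,0,0]

```text
clock: 1.23
eef_pos: [403.6, -282.2, 261.1]
tool_rot: [-3.14, -0.0, 0.248]
force: [-0.2, -0.2, 0.1]
width: 0.4
gripper_force: 0.0
```

```bash
cat > look.py <<'E'
from h import *
import sys,pickle
s=read_state(); c=camera_info('wrist'); im=get_image('wrist')[:,:,::-1]
n=sys.argv[1]; cv2.imwrite(f'pics/{n}.png',im); pickle.dump(c,open(f'pics/{n}.pkl','wb'))
print(s['clock'],s['eef_pos'].round(1),s['tool_rot'].round(3),s['force'].round(2),s['width'],np.array(c['T'])[:3,3].round(1))
E
python3 look.py w1
```

```text
1.225 [ 403.6 -282.2  261.1] [-3.14  -0.     0.248] [-0.24 -0.18  0.07] 0.36260247149577046 [ 480.8 -263.1  404.3]
```

View pics/w1.png

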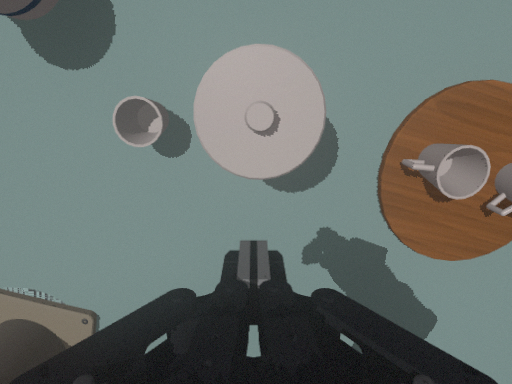

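The wrist view shows the lid at centre (259.5,111), about 132 px across, with its knob at (260,116). I'll fit the circle and cast its centre onto the plate plane. The side and scene rays give the height.

```bash
cat > lid.py <<'E'
from h import *
import sys,pickle
# lid.py picname u v : fit white blob near seed, give centre on plate plane + size check
n,u,v=sys.argv[1],int(sys.argv[2]),int(sys.argv[3])
im=cv2.imread(f'pics/{n}.png'); c=pickle.load(open(f'pics/{n}.pkl','rb'))
h=cv2.cvtColor(im,cv2.COLOR_BGR2HSV); m=((h[:,:,1]<38)&(h[:,:,2]>120)).astype(np.uint8)
m=cv2.morphologyEx(m,cv2.MORPH_OPEN,np.ones((5,5)))
k=[max(map(lambda q:q,[q]),key=len) for q in cv2.findContours(m,cv2.RETR_EXTERNAL,cv2.CHAIN_APPROX_NONE)[0] if cv2.pointPolygonTest(q,(u,v),False)>=0][0]
e=cv2.fitEllipse(cv2.convexHull(k)); print('ellipse',np.round(e[0],1),np.round(e[1],1))
pts=np.array([plane(ray(c,p),122)for p in k[::4,0].astype(float)])
(cx,cy),r=cv2.minEnclosingCircle(pts[:,:2].astype(np.float32)); print('circle at z122',round(cx,1),round(cy,1),'diam',round(2*r,1))
print('centre z126',plane(ray(c,e[0]),126).round(1))
E
python3 lid.py w1 230 80; python3 - <<'E'
from h import *
import pickle
c=pickle.load(open('pics/w1.pkl','rb'))
for n,uv in(('scene',(188.8,202.2)),('side',(322.4,171.2))): print(tri([ray(c,(259.5,111)),ray(camera_info(n),uv)]).round(1))
E
```

```text
ellipse [259.7 106.8] [143.1 172.6]
circle at z122 463.0 -277.3 diam 145.9
centre z126 [ 470.3 -271.3  126. ]
[ 467.1 -271.7  123.8]
[ 463.4 -274.8  114. ]
```

By eye the lid centre is about (467,−272) with the plate top near 126. I'll lower the fingers over the lid's near edge, 40 mm from the axis, and stop above contact.

play_rows:
  deltas: [12,3,30,0,0,0,0,24,6,70,0,0,0,0,24,6,105,0,0,0,0,24,6,122,0,0,0,0,24,6,128,0,0,0,0,24,6,129,0,0,0,0]

```text
clock: 2.02
eef_pos: [426.5, -285.6, 132.4]
tool_rot: [3.141, 0.0, 0.241]
force: [-0.1, 0.5, -0.3]
width: 0.3
gripper_force: 0.0
```

play_rows:
  deltas: [0,0,1.5,0,0,0,0,0,0,3,0,0,0,0,0,0,4.5,0,0,0,0,0,0,5,0,0,0,0]

```text
clock: 2.52
eef_pos: [427.1, -284.7, 127.4]
tool_rot: [3.141, -0.0, 0.243]
force: [0.1, -0.5, -1.2]
width: 0.3
gripper_force: 0.0
```

play_rows:
  deltas: [0,0,1,0,0,0,0,0,0,2,0,0,0,0,0,0,2,0,0,0,0]

```text
clock: 2.9
eef_pos: [427.1, -284.8, 125.8]
tool_rot: [3.141, -0.0, 0.243]
force: [-0.9, 0.9, 4.5]
width: -0.2
gripper_force: 2.7
```

play_rows:
  deltas: [0,0,1,0,0,0,0,0,0,1,0,0,0,0]

```text
clock: 3.15
eef_pos: [427.1, -284.8, 125.6]
tool_rot: [3.141, -0.0, 0.243]
force: [-2.7, 1.1, 13.5]
width: -0.2
gripper_force: 6.6
```

That lid is firm: 13.5 N with no give. On to the middle lid.

play_rows:
  deltas: [0,0,-50,0,0,0,0,0,0,-100,0,0,0,0,15,-30,-130,0,0,0,0,40,-80,-133,0,0,0,0,65,-132,-133,0,0,0,0,90,-184,-133,0,0,0,0,115,-235,-133,0,0,0,0,130,-265,-133,0,0,0,0,136,-277,-133,0,0,0,0,136,-277,-133,0,0,0,0]

```text
clock: 4.4
eef_pos: [492.3, 16.6, 257.2]
tool_rot: [3.141, 0.0, 0.243]
force: [-0.1, -0.8, -0.2]
width: -0.3
gripper_force: 0.0
```

```bash
python3 look.py w2
```

```text
4.4 [492.3  16.6 257.2] [3.141 0.    0.243] [-0.06 -0.81 -0.15] -0.2870072158650315 [569.7  35.7 400.3]
```

View pics/w2.png

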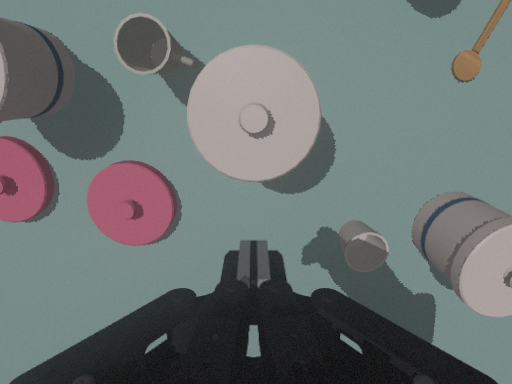

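The middle lid is centred at (254.5,113) with its knob at (254,118). The milk jug is at (145,45), and the pink look-alikes are to the left.

```bash
python3 - <<'E'
from h import *
import pickle
c=pickle.load(open('pics/w2.pkl','rb'))
print(plane(ray(c,(254.5,113)),126),plane(ray(c,(254,118)),142))
for n,uv in(('scene',(272.7,178.5)),('side',(261.2,199.8))): print(tri([ray(c,(254.5,113)),ray(camera_info(n),uv)]).round(1))
L=plane(ray(c,(254.5,113)),126)[:2];y=.243
x=np.array([np.cos(y),np.sin(y)]);yy=np.array([np.sin(y),-np.cos(y)])
d=L-40*x-read_state()['eef_pos'][:2]; print(d@x,d@yy)
E
```

```text
[553.18047446  30.1396759  126.        ] [550.23830259  29.89770393 142.        ]
[553.8  30.9 124.1]
[550.7  28.  111. ]
22.771590688891397 0.3904174564476574
```

play_rows:
  deltas: [11,0,30,0,0,0,0,22,0,70,0,0,0,0,22,0,105,0,0,0,0,22,0,121,0,0,0,0,22,0,126,0,0,0,0,22,0,128,0,0,0,0,22,0,129,0,0,0,0]

```text
clock: 5.32
eef_pos: [514.3, 21.7, 129.0]
tool_rot: [3.141, -0.001, 0.242]
force: [-0.1, -0.5, -0.8]
width: 0.3
gripper_force: 0.0
```

play_rows:
  deltas: [0,0,1,0,0,0,0,0,0,2,0,0,0,0,0,0,3,0,0,0,0,0,0,3,0,0,0,0]

```text
clock: 5.82
eef_pos: [514.0, 22.2, 125.8]
tool_rot: [3.141, -0.001, 0.243]
force: [-0.5, 0.7, 4.6]
width: 0.2
gripper_force: 2.4
```

play_rows:
  deltas: [0,0,1,0,0,0,0,0,0,2,0,0,0,0,0,0,2,0,0,0,0]

```text
clock: 6.2
eef_pos: [514.0, 22.2, 125.5]
tool_rot: [3.141, -0.001, 0.243]
force: [-5.2, -0.5, 20.2]
width: -0.3
gripper_force: 10.4
```

The middle lid is firm too: 20 N with only 0.3 mm of give. That leaves the left lid.

play_rows:
  deltas: [0,0,-50,0,0,0,0,0,0,-100,0,0,0,0,3,-30,-128,0,0,0,0,8,-80,-132,0,0,0,0,13,-130,-132,0,0,0,0,18,-180,-132,0,0,0,0,23,-225,-132,0,0,0,0,26,-255,-132,0,0,0,0,27,-266,-132,0,0,0,0,27,-266,-132,0,0,0,0]

```text
clock: 7.45
eef_pos: [475.9, 286.5, 255.1]
tool_rot: [3.141, 0.0, 0.243]
force: [0.5, 0.6, -0.1]
width: 0.3
gripper_force: 0.0
```

```bash
python3 look.py w3; python3 -c "
from cell import *;print(read_state()['qpos'])"
```

```text
7.45 [475.9 286.5 255.1] [3.141 0.    0.243] [ 0.52  0.62 -0.13] 0.31137524408082945 [553.3 305.6 398.2]
[-0.51239108  0.46625433 -0.11608686  1.75318894  0.06645009  0.92674174
 -1.98536217]
```

View pics/w3.png

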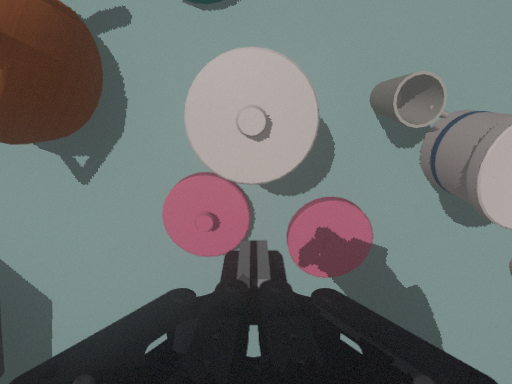

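The left lid is centred at (252,116) with its knob at (251,121). The kettle's nearest edge is at (103,75), well clear of the fingers.

```bash
python3 - <<'E'
from h import *
import pickle
c=pickle.load(open('pics/w3.pkl','rb'))
L=plane(ray(c,(252,116)),126)[:2]
print(L,plane(ray(c,(251.5,121)),142),plane(ray(c,(103,75)),90))
print(tri([ray(c,(252,116)),ray(camera_info('scene'),(319.8,149.5))]).round(1))
y=.243
x=np.array([np.cos(y),np.sin(y)]);yy=np.array([np.sin(y),-np.cos(y)])
for k in(40,0):
    d=L-k*x-read_state()['eef_pos'][:2]; print(d@x,d@yy)
E
```

```text
[534.03047588 301.47935818] [531.26742227 301.16592376 142.        ] [535.2657973 445.604652   90.       ]
[534.8 302.1 124.5]
19.863613811262987 -1.7404067887898862
59.863613811262994 -1.7404067887899117
```

play_rows:
  deltas: [10,-1,30,0,0,0,0,20,-1,70,0,0,0,0,20,-1,105,0,0,0,0,20,-1,119,0,0,0,0,20,-1,124,0,0,0,0,20,-1,126,0,0,0,0,20,-1,127,0,0,0,0]

```text
clock: 8.38
eef_pos: [495.9, 293.0, 129.4]
tool_rot: [-3.141, -0.002, 0.243]
force: [0.6, -0.3, -0.7]
width: -0.2
gripper_force: 0.0
```

play_rows:
  deltas: [0,0,1,0,0,0,0,0,0,2,0,0,0,0,0,0,3,0,0,0,0,0,0,4,0,0,0,0,0,0,4,0,0,0,0]

```text
clock: 9.0
eef_pos: [495.1, 292.6, 124.2]
tool_rot: [3.141, 0.0, 0.243]
force: [-1.0, -0.1, 0.4]
width: -0.0
gripper_force: 0.4
```

play_rows:
  deltas: [0,0,1,0,0,0,0,0,0,1,0,0,0,0]

```text
clock: 9.25
eef_pos: [495.1, 292.6, 123.2]
tool_rot: [3.142, 0.0, 0.243]
force: [-1.6, -0.2, 0.4]
width: 0.2
gripper_force: 0.4
```

This lid gives way at low force, so it's the rocking one. I'll tip it a little further and hold.

play_rows:
  deltas: [0,0,1,0,0,0,0,0,0,2,0,0,0,0,0,0,2,0,0,0,0,0,0,2,0,0,0,0]

```text
clock: 9.75
eef_pos: [495.2, 292.6, 121.8]
tool_rot: [-3.142, -0.0, 0.243]
force: [-1.8, -1.0, 5.2]
width: -0.1
gripper_force: 2.7
```

```bash
python3 look.py w4; python3 - <<'E'
from h import *
w=cv2.imread('pics/w4.png'); s=get_image('scene')[:,:,::-1][115:195,270:370]
cv2.imwrite('pics/tip.png',np.hstack([cv2.resize(w,(400,300)),cv2.resize(s,(375,300),interpolation=cv2.INTER_CUBIC)]))
E
```

```text
9.75 [495.2 292.6 121.8] [-3.142 -0.     0.243] [-1.84 -0.99  5.19] -0.06366042384005373 [572.5 311.6 265. ]
```

View pics/tip.png

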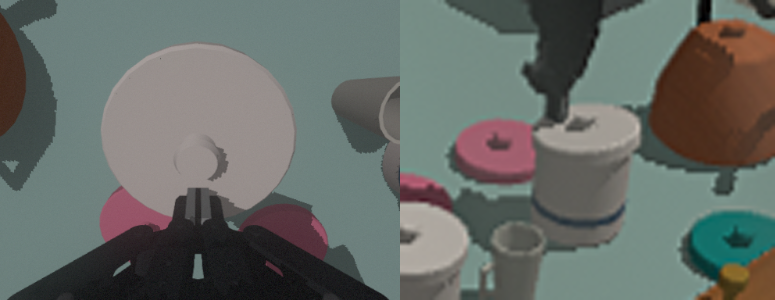

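The lid is tipped about 4 mm at 40 mm from its axis, roughly 6°, and has reached its stop at 5 N. The fingers rest on its near edge, in line with the knob. Now I lift off, move 39 mm over the knob and come down.

play_rows:
  deltas: [0,0,-10,0,0,0,0,0,0,-30,0,0,0,0,10,0,-34,0,0,0,0,25,0,-34,0,0,0,0,35,0,-32,0,0,0,0,39,0,-28,0,0,0,0,39,0,-26,0,0,0,0,39,0,-25,0,0,0,0]

```text
clock: 10.85
eef_pos: [532.4, 301.8, 145.8]
tool_rot: [3.141, 0.001, 0.243]
force: [-0.4, -0.1, -1.0]
width: -0.0
gripper_force: 0.0
```

play_rows:
  deltas: [0,0,1,0,0,0,0,0,0,2,0,0,0,0,0,0,3,0,0,0,0,0,0,4,0,0,0,0,0,0,4,0,0,0,0]

```text
clock: 11.48
eef_pos: [533.0, 302.0, 142.3]
tool_rot: [3.142, 0.0, 0.243]
force: [0.3, 0.1, -1.2]
width: 0.1
gripper_force: 0.0
```

play_rows:
  deltas: [0,0,1,0,0,0,0,0,0,2,0,0,0,0,0,0,2.5,0,0,0,0,0,0,2.5,0,0,0,0]

```text
clock: 11.98
eef_pos: [533.3, 302.1, 140.8]
tool_rot: [-3.141, -0.001, 0.243]
force: [-1.4, -0.8, 6.4]
width: 0.2
gripper_force: 3.1
```

play_rows:
  deltas: [0,0,1,0,0,0,0,0,0,2,0,0,0,0,0,0,3,0,0,0,0,0,0,3,0,0,0,0]

```text
clock: 12.48
eef_pos: [533.3, 302.2, 137.8]
tool_rot: [-3.141, -0.001, 0.243]
force: [-0.9, -0.7, 5.2]
width: 0.2
gripper_force: 3.1
```

play_rows:
  deltas: [0,0,1,0,0,0,0,0,0,2,0,0,0,0,0,0,3,0,0,0,0,0,0,3,0,0,0,0]

```text
clock: 12.98
eef_pos: [533.2, 302.1, 135.0]
tool_rot: [-3.141, -0.001, 0.243]
force: [-2.0, -1.5, 7.6]
width: -0.3
gripper_force: 3.9
```

play_rows:
  deltas: [0,0,1,0,0,0,0,0,0,2,0,0,0,0,0,0,2,0,0,0,0]

```text
clock: 13.35
eef_pos: [533.3, 302.1, 134.8]
tool_rot: [-3.141, -0.001, 0.243]
force: [-4.5, -3.4, 19.0]
width: 0.1
gripper_force: 9.7
```

The knob top has gone from 142 to 134.8 mm and now stands firm at 19 N, so the lid is home. I'll lift straight up and check.

play_rows:
  deltas: [0,0,0.5,0,0,0,0,0,0,0.5,0,0,0,0,0,0,-10,0,0,0,0,0,0,-40,0,0,0,0,0,0,-90,0,0,0,0,-30,0,-120,0,0,0,0,-60,0,-122,0,0,0,0,-60,0,-122,0,0,0,0]

```text
clock: 14.35
eef_pos: [473.1, 287.5, 254.6]
tool_rot: [-3.141, 0.0, 0.244]
force: [0.1, -0.4, 0.1]
width: -0.0
gripper_force: 0.0
```

```bash
python3 look.py w5; python3 - <<'E'
from h import *
w=cv2.imread('pics/w5.png'); s=get_image('scene')[:,:,::-1]
cv2.imwrite('pics/end.png',np.hstack([cv2.resize(w,(400,300)),cv2.resize(s[115:195,270:370],(375,300),interpolation=cv2.INTER_CUBIC)]))
E
```

```text
14.35 [473.1 287.5 254.6] [-3.141  0.     0.244] [ 0.09 -0.45  0.08] -0.005898082020969778 [550.5 306.5 397.7]
```

View pics/end.png

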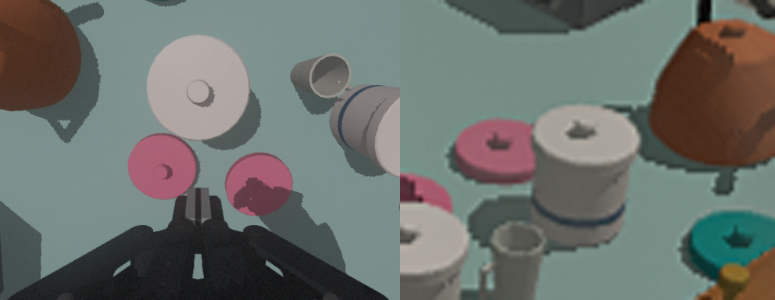

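The left lid is level and seated, at (198,88) in the left panel. The jug and kettle haven't moved, and the tool is clear of everything.

```bash
python3 -c "
from cell import *;print(finish_job())"
```

```text
the job is handed in; nothing more can be done
None
```

The left lid was the rocking one: it tipped about 6° under light edge pressure, and I pressed it down about 7 mm by its knob until it was home and level. No other lid was pressed after that, the tool finished clear, and I handed the job in at about 14 s (the hand-in gave no verdict).

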